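# Sort left-hand and right-hand pivot brackets into their trays

## Task

Four brass pivot brackets, two left-hand and two right-hand mirror images, belong in two trays, but two of them lie on the bench and one left-hand bracket stands in the tray meant for right-hand ones, next to a right-hand bracket that is already in its place (the trays may stand on either side of the bench). Sort them so that each tray holds the two brackets of the same hand as the red sample fixed to it, one in each bay, standing flat on its foot on the bay floor with its toe pointing the same way as the sample's. Do not shift or tip the oil bottle, the anvil, the wax puck or the stone cube.

Things in the scene. Friction and masses are not known exactly. Their poses are not given: they have to be found in the camera images.
- left_1_post (a point): Middle of the upright post of a left-hand brass bracket (loose, 0.11-0.22 kg), 22.5 mm above the foot's underside. Post: 22 mm along the foot (x), 12 mm across (y), top 45 mm above the underside; grip its front and rear faces (22 mm) above the foot, clear of the side arm. Own axes: z up, x along the foot to the toe. The foot reaches 16 mm behind, 40 mm ahead and 17 mm to either side of this point.
- left_1_toe (a point): Tip of the rounded toe of the same bracket, 40 mm ahead (x) of the post's middle, 2.5 mm above the foot's underside; foot 56 x 34 x 5 mm, a dark screw head near the toe. Same axes.
- left_1: The same bracket; origin under the middle of its post, on the foot's underside. A round side arm, 9 mm thick (12 mm at its end), leaves the post 31 mm above the underside and ends 30 mm from the post's middle: seen from behind the post, looking to the toe, it points to the left (+y). That makes it left-hand.
- left_2_post (a point): Middle of the upright post of a left-hand brass bracket (loose, 0.11-0.22 kg), 22.5 mm above the foot's underside. Post: 22 mm along the foot (x), 12 mm across (y), top 45 mm above the underside; grip its front and rear faces (22 mm) above the foot, clear of the side arm. Own axes: z up, x along the foot to the toe. The foot reaches 16 mm behind, 40 mm ahead and 17 mm to either side of this point.
- left_2_toe (a point): Tip of the rounded toe of the same bracket, 40 mm ahead (x) of the post's middle, 2.5 mm above the foot's underside; foot 56 x 34 x 5 mm, a dark screw head near the toe. Same axes.
- left_2: The same bracket; origin under the middle of its post, on the foot's underside. A round side arm, 9 mm thick (12 mm at its end), leaves the post 31 mm above the underside and ends 30 mm from the post's middle: seen from behind the post, looking to the toe, it points to the left (+y). That makes it left-hand.
- right_1_post (a point): Middle of the upright post of a right-hand brass bracket (loose, 0.11-0.22 kg), 22.5 mm above the foot's underside. Post: 22 mm along the foot (x), 12 mm across (y), top 45 mm above the underside; grip its front and rear faces (22 mm) above the foot, clear of the side arm. Own axes: z up, x along the foot to the toe. The foot reaches 16 mm behind, 40 mm ahead and 17 mm to either side of this point.
- right_1_toe (a point): Tip of the rounded toe of the same bracket, 40 mm ahead (x) of the post's middle, 2.5 mm above the foot's underside; foot 56 x 34 x 5 mm, a dark screw head near the toe. Same axes.
- right_1: The same bracket; origin under the middle of its post, on the foot's underside. A round side arm, 9 mm thick (12 mm at its end), leaves the post 31 mm above the underside and ends 30 mm from the post's middle: seen from behind the post, looking to the toe, it points to the right (-y). That makes it right-hand.
- right_2_post (a point): Middle of the upright post of a right-hand brass bracket (loose, 0.11-0.22 kg), 22.5 mm above the foot's underside. Post: 22 mm along the foot (x), 12 mm across (y), top 45 mm above the underside; grip its front and rear faces (22 mm) above the foot, clear of the side arm. Own axes: z up, x along the foot to the toe. The foot reaches 16 mm behind, 40 mm ahead and 17 mm to either side of this point.
- right_2_toe (a point): Tip of the rounded toe of the same bracket, 40 mm ahead (x) of the post's middle, 2.5 mm above the foot's underside; foot 56 x 34 x 5 mm, a dark screw head near the toe. Same axes.
- right_2: The same bracket; origin under the middle of its post, on the foot's underside. A round side arm, 9 mm thick (12 mm at its end), leaves the post 31 mm above the underside and ends 30 mm from the post's middle: seen from behind the post, looking to the toe, it points to the right (-y). That makes it right-hand.
- left_bay_a (a point): Floor centre of the left (+y) bay of the fixed grey left-hand tray. Bay 74 (x) x 52 (y) mm inside, centres 56 mm apart, floor 4 mm over the bench, 4 mm walls 8 mm high. z up, x to the far ledge, which spans 41 to 89 mm ahead and carries, midway between the bays, a fixed red left-hand sample (0.7 size, top 36 mm over the bench, toe to +x). Either tray may stand on either side.
- left_bay_b (a point): Floor centre of the right (-y) bay of the fixed grey left-hand tray. Bay 74 (x) x 52 (y) mm inside, centres 56 mm apart, floor 4 mm over the bench, 4 mm walls 8 mm high. z up, x to the far ledge, which spans 41 to 89 mm ahead and carries, midway between the bays, a fixed red left-hand sample (0.7 size, top 36 mm over the bench, toe to +x). Either tray may stand on either side.
- right_bay_a (a point): Floor centre of the left (+y) bay of the fixed grey right-hand tray. Bay 74 (x) x 52 (y) mm inside, centres 56 mm apart, floor 4 mm over the bench, 4 mm walls 8 mm high. z up, x to the far ledge, which spans 41 to 89 mm ahead and carries, midway between the bays, a fixed red right-hand sample (0.7 size, top 36 mm over the bench, toe to +x). Either tray may stand on either side.
- right_bay_b (a point): Floor centre of the right (-y) bay of the fixed grey right-hand tray. Bay 74 (x) x 52 (y) mm inside, centres 56 mm apart, floor 4 mm over the bench, 4 mm walls 8 mm high. z up, x to the far ledge, which spans 41 to 89 mm ahead and carries, midway between the bays, a fixed red right-hand sample (0.7 size, top 36 mm over the bench, toe to +x). Either tray may stand on either side.
- bottle: Bystander: amber oil bottle with a long spout, 80 mm across, 200 mm high, loose. Origin at the centre of its underside.
- anvil: Bystander: small black horn anvil, 88 x 116 mm, 91 mm high, loose. Origin at the centre of its underside.
- cube: Bystander: small grey-brown polishing stone cube, 22 mm, loose. Origin at the centre of its underside.
- puck: Bystander: round beeswax puck, 45 mm across, 16 mm high, loose. Origin at the centre of its underside.
There are look-alikes about, which are no part of the job. What is shaped like the right_1 but green or turquoise is not meant.

How it is judged:
By the outcome, as a careful person would: the job done as asked, in the order asked, and still so for the second after the job is handed in, with the robot touching nothing.
It also fails if it takes over 69 s, if anything falls off the work surface, if the arm or the gripper's body presses on something with over 40 N, if the wrist force passes 120 N, or if a joint passes its speed limit or range.

## Robot

A 7-joint arm with a two-finger parallel gripper is mounted at the origin on a cart in front of the work surface, level with it; the furniture and walls round the work are solid. World frame = base frame: x ahead of the robot, y to its left, z up, the work surface at z = 0. Lengths are in mm, angles in rad, forces in N, time in s.
With the tool pointing down it reaches from about 400 to 875 mm from the base axis. Payload 19.3 kg.
Tool frame: the origin (TCP) lies at the very end of the fingers, on their centre line; the grasp point (between the pads) lies 19 mm behind it (grip_point_offset is the z of the grasp point in the tool frame, in mm); z points along the fingers, y is the line along which they close (so a half turn about z gives the same grasp; the last joint's range is limited). The gripper opens to 85 mm and grips with 20 to 120 N. Pads are 22 mm wide; open, the fingers measure 114 mm over their backs; the gripper's body (76 mm by 85 mm) begins 54 mm behind the grasp point. The pads swing forward as they close: fully open they stand 13 mm farther back than shut.
Start: joints at [-1.241, 0.521, -0.036, 1.599, 0.021, 1.021, -0.113], TCP at [243.289, 575.695, 231.291] pointing down, gripper open.
Joint ranges: [-2.91, 2.91], [-0.3, 2.13], [-1.5, 1.42], [0.17, 2.43], [-1.26, 4.41], [0.16, 1.93], [-2.52, 2.52]. Speed limits (rad/s): [1.89, 1.89, 2.39, 2.39, 3.01, 3.01, 3.01].

## Interface

Orientations are given as a 3x3 rotation matrix whose columns are the frame's x, y, z axes.
In Python, from workcell import movep, movel, goto_joints, open_gripper, clamp, wait, inverse_kinematics, read_state, camera, PlanningError, finish_job, grip_point_offset gives the robot as it stands. Calls block until the motion is done:
- movep(position, orientation): joint-space move of the TCP to a pose.
- movel(position, frame=None, max_speed=150, guard=None): straight line of the TCP; frame=None keeps the orientation; max_speed is the mean speed in mm/s. With guard (N) it stops when the force on the tool has changed by that much, and returns True; else False.
- goto_joints(angles): joint-space move.
- open_gripper() and clamp(): open the fingers fully, or close them until they stop; the grip force is fixed at half the most.
- wait(seconds).
- inverse_kinematics(position, orientation): joint angles nearest the present ones, or None.
- read_state(): the state.
- camera(name): name is "side" or "top" or "wrist"; returns a dict with "image" (420x560x3 uint8, blue, green, red), "range_z" (420x560 float32, mm along the optical axis (not along the pixel's ray), 0 where there is no reading), "fx", "fy", "cx", "cy" (pixels), "dist_coeffs" ([k1, k2, p1, p2, k3] as OpenCV has them; the pictures are not rectified), "cam_to_world" (4x4, takes a point from camera to world coordinates). Camera axes: x right, y up, looking along -z (the intrinsics and any distortion apply to the point x, -y, -z); pixel columns grow to the right and rows downward; lengths in mm; the calibration is good to about 2 mm. A picture is of the moment at which its call begins.
A pose or a line that the arm cannot do raises PlanningError and nothing moves.
- finish_job(): hands the job in; it is judged then, once.
The state is a dict: "time": time; "qpos": joint angles; "qvel": joint speeds; "joint_efforts": joint torques, N m; "eef_pos": TCP position; "tool_rot": TCP orientation; "ft_force": force on the tool from outside, world axes, zero at the start; "torque": the same for the moment, N m; "finger_gap": finger opening in mm; "gripper_force": force on a finger pad.
Only numpy, scipy, OpenCV 4.12 (cv2) and the standard library are available. Lean on these libraries where they do the work, as an engineer would, in place of code of your own. Each camera call takes 0.05 s, during which the arm holds its last target. There are 200 camera calls.

## Working session

There is one attempt and no reset: what is moved stays moved. The work goes in short steps, each a Python script; the robot and the scene stay as the last script left them, time stands still between calls to the robot, and variables do not carry over. Pictures are saved under pics/ and viewed, at most 10 in all, crops included, and the job is handed in when it is done.

```bash
ls; mkdir -p pics; python3 - <<'E'
from workcell import *
import cv2,numpy as np,pickle
for n in ("top","side"):
    c=camera(n); pickle.dump(c,open(n+".pkl","wb")); cv2.imwrite(f"pics/{n}0.png",c["image"])
    print(n,c["fx"],c["cx"],c["cy"],c["dist_coeffs"],np.round(c["cam_to_world"],3).tolist())
s=read_state();print(s["time"],s["eef_pos"],np.round(s["tool_rot"],3).tolist(),grip_point_offset)
E
```

```text
pics
top 419.33939082958483 275.19000552720377 206.01092926755243 [-0.11681749  0.          0.          0.          0.        ] [[0.016, 0.994, -0.108, 425.456], [-1.0, 0.016, 0.001, 14.064], [0.003, 0.108, 0.994, 1347.012], [0.0, 0.0, 0.0, 1.0]]
side 380.0517082577608 279.04598452676635 211.05817169036692 [-0.10097081  0.          0.          0.          0.        ] [[0.868, 0.266, -0.419, 179.446], [-0.496, 0.498, -0.712, -657.525], [0.02, 0.826, 0.564, 595.982], [0.0, 0.0, 0.0, 1.0]]
0.1 [243.2046361  575.43223696 230.79288892] [[-0.921, 0.389, -0.0], [0.389, 0.921, -0.001], [-0.0, -0.001, -1.0]] -18.700000000000003
```

View pics/top0.png

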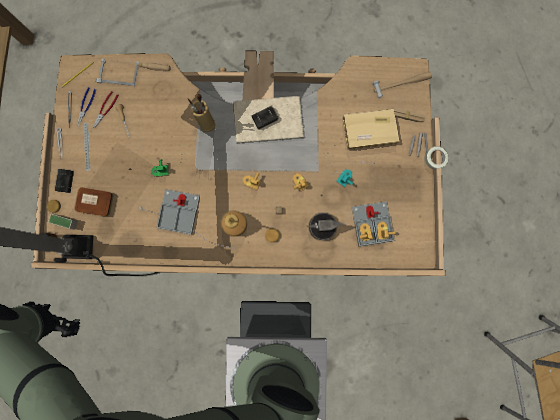

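View pics/side0.png

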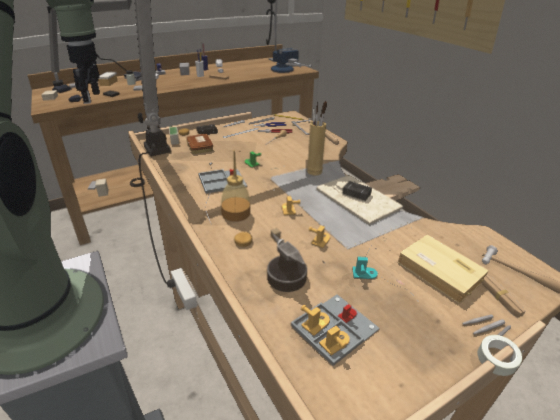

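Top view: trays at (178,212) and (375,222). Brass brackets are at (253,181), (299,181), and in the right-side tray at (366,231) and (384,228). The green (161,168) and turquoise (346,178) ones are decoys. I'll confirm hands in an enlarged crop.

```bash
cat > h.py <<'E'
import numpy as np,cv2
def pix2world(c,uv,z=None):
    """uv Nx2 -> world points, on plane z or from the range"""
    uv=np.atleast_2d(np.float64(uv)); K=np.array([[c["fx"],0,c["cx"]],[0,c["fy"],c["cy"]],[0,0,1]])
    n=cv2.undistortPoints(uv[:,None],K,np.array(c["dist_coeffs"]))[:,0]
    d=np.c_[n[:,0],-n[:,1],-np.ones(len(n))]; T=np.array(c["cam_to_world"]); d=d@T[:3,:3].T
    if z is None: s=c["range_z"][uv[:,1].astype(int),uv[:,0].astype(int)]
    else: s=(z-T[2,3])/d[:,2]
    return T[:3,3]+d*np.asarray(s)[:,None]
def world2pix(c,P):
    T=np.array(c["cam_to_world"]); p=(np.atleast_2d(P)-T[:3,3])@T[:3,:3]
    K=np.array([[c["fx"],0,c["cx"]],[0,c["fy"],c["cy"]],[0,0,1]])
    return cv2.projectPoints(p*[1,-1,-1],np.zeros(3),np.zeros(3),K,np.array(c["dist_coeffs"]))[0][:,0]
E
python3 - <<'E'
import pickle,cv2,numpy as np
from h import *
c=pickle.load(open("top.pkl","rb"));im=c["image"]
f=lambda u,v,w,h:cv2.resize(im[v:v+h,u:u+w],(400,300),interpolation=cv2.INTER_CUBIC)
a=np.vstack([np.hstack([f(150,185,60,45+10)[:300],f(235,160,80,60)]),np.hstack([f(345,195,60,55),f(210,195,140,60)])])
cv2.imwrite("pics/crop1.png",a)
for n,uv,z in [("tL",(178,212),0),("tR",(375,222),0),("b1",(253,181),10),("b2",(299,181),10),("p1",(366,231),10),("p2",(384,228),10),("bottle",(234,225),30),("anvil",(323,226),50),("puck",(272,235),16),("cube",(280,211),22),("green",(161,169),20),("turq",(346,178),20)]:
    print(n,np.round(pix2world(c,[uv],z)[0]),np.round(pix2world(c,[uv])[0]))
E
```

```text
tL [547. 328.   0.] [547. 327.   3.]
tR [ 525. -312.    0.] [ 524. -310.    6.]
b1 [651.  86.  10.] [646.  84.  42.]
b2 [653. -63.  10.] [649. -61.  37.]
p1 [ 495. -280.   10.] [ 495. -280.    9.]
p2 [ 505. -338.   10.] [ 505. -339.    8.]
bottle [506. 141.  30.] [501. 134. 112.]
anvil [ 506. -136.   50.] [ 504. -132.   85.]
puck [478.  21.  16.] [478.  21.  12.]
cube [554.  -3.  22.] [554.  -3.  25.]
green [685. 385.  20.] [680. 379.  43.]
turq [ 664. -214.   20.] [ 660. -210.   42.]
```

View pics/crop1.png

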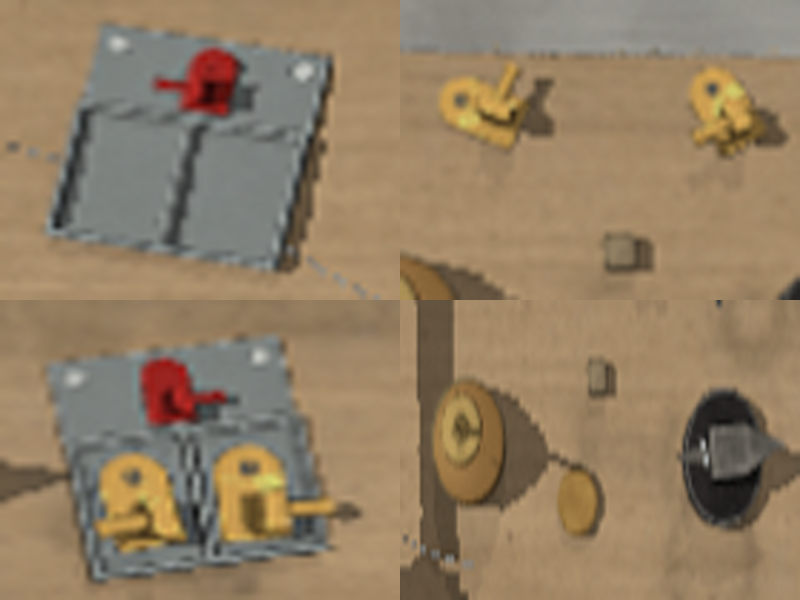

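Reading the crop (image up = +x, image left = +y):

- **Tray (178,212):** its sample arm points left, so it is the left-hand tray.
- **Tray (375,222):** right-hand. The bracket in bay a (366,231) is left-hand and must move. The one in bay b (384,228) is right-hand and correct.
- **Bracket (253,181):** toe left, arm up, so right-hand.
- **Bracket (299,181):** toe up, arm left, so left-hand.

Next I'll look from near with the wrist camera.

```bash
cat >> h.py <<'E'
def Rt(yaw):
    c,s=np.cos(yaw),np.sin(yaw); return np.array([[-s,c,0],[c,s,0],[0,0,-1.]])
def pick_yaw(w,p,yaw):
    """tool yaw or its half turn, whichever needs less joint travel"""
    q0=np.array(w.read_state()["qpos"]); best=None
    for y in (yaw,yaw+np.pi):
        q=w.inverse_kinematics(list(p),Rt(y).tolist())
        if q is not None:
            d=np.abs(np.array(q)-q0).max()
            if best is None or d<best[0]: best=(d,y)
    return best
E
python3 - <<'E'
import workcell as w,cv2,numpy as np,pickle
from h import *
for n,p,yaw in [("lt",(545,320,300),-.2),("b",(640,10,330),.4),("rt",(525,-310,300),.17)]:
    b=pick_yaw(w,p,yaw); print(n,b)
    if b is None: continue
    try: w.movep(list(p),Rt(b[1]).tolist())
    except w.PlanningError as e: print(e); continue
    c=w.camera("wrist"); c["T"]=w.read_state(); pickle.dump(c,open(n+".pkl","wb")); cv2.imwrite(f"pics/{n}.png",c["image"])
    print(np.round(c["cam_to_world"],2).tolist(),c["fx"],c["T"]["time"],np.round(c["T"]["qpos"],2), np.round(c["T"]["eef_pos"],1))
ims=[cv2.resize(cv2.imread(f"pics/{n}.png"),(400,300)) for n in("lt","b","rt")]
cv2.imwrite("pics/w1.png",np.vstack([np.hstack(ims[:2]),np.hstack([ims[2],ims[2]*0])]))
E
```

```text
lt (np.float64(0.555527761307928), -0.2)
[[0.98, 0.19, 0.06, 558.66], [-0.2, 0.94, 0.29, 394.87], [-0.0, -0.29, 0.96, 441.94], [0.0, 0.0, 0.0, 1.0]] 352.8735622696787 1.6417 [-0.86  0.5   0.36  1.51 -0.18  1.17 -0.67] [544.  321.4 299.6]
b (np.float64(1.0792904589713952), 0.4)
[[0.92, -0.37, -0.11, 610.65], [0.39, 0.88, 0.27, 80.55], [-0.0, -0.29, 0.96, 472.13], [0.0, 0.0, 0.0, 1.0]] 352.8735622696787 2.925 [-0.3   0.48  0.29  1.44 -0.14  1.24  0.41] [639.9  11.8 329.7]
rt (np.float64(0.45238588494396403), 0.17)
[[0.99, -0.16, -0.05, 513.08], [0.17, 0.94, 0.29, -234.74], [-0.0, -0.29, 0.96, 442.33], [0.0, 0.0, 0.0, 1.0]] 352.8735622696787 4.2667 [ 0.15  0.46  0.42  1.57 -0.2   1.15  0.78] [ 526.1 -308.4  299.9]
```

View pics/w1.png

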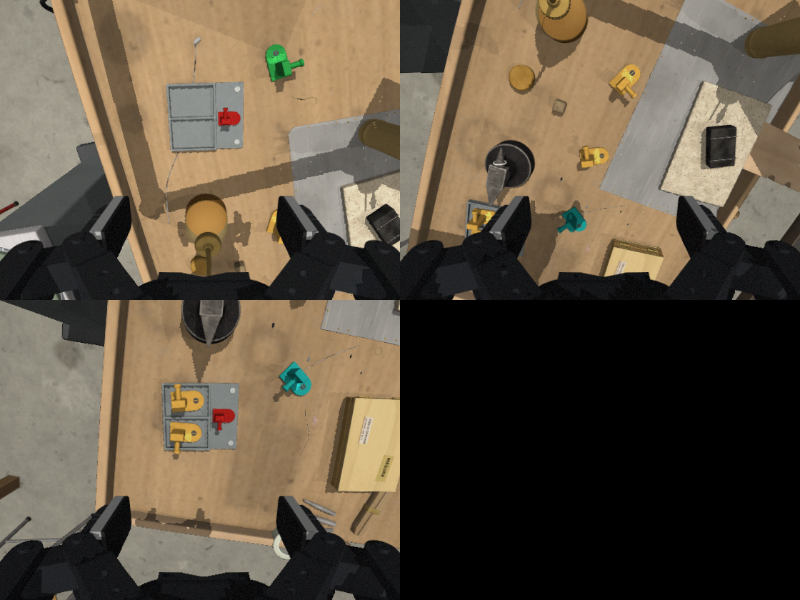

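Wrist views show: left tray empty (mosaic 205,117), bench brackets at (627,82) right-hand and (593,156) left-hand, right tray at (200,417) with left-hand in the upper bay a. Now I'll fit poses by silhouette.

```bash
cat >> h.py <<'E'
from scipy.optimize import minimize
def place(P,x,y,yaw,z0):
    c,s=np.cos(yaw),np.sin(yaw); P=np.asarray(P,float)
    return np.c_[x+c*P[:,0]-s*P[:,1],y+s*P[:,0]+c*P[:,1],z0+P[:,2]]
def box(x0,x1,y0,y1,z0,z1): return [(x,y,z) for x in(x0,x1) for y in(y0,y1) for z in(z0,z1)]
def bracket(h):
    a=np.linspace(-np.pi/2,np.pi/2,15)
    foot=[(x,y,z) for z in(0,5) for x,y in [(-16,-17),(-16,17)]+[(23+17*np.cos(t),17*np.sin(t)) for t in a]]
    t=np.linspace(0,2*np.pi,12)
    arm=[(r*np.cos(q),h*y,31+r*np.sin(q)) for r,y in((4.5,6),(4.5,30)) for q in t]
    end=[(6*np.cos(q),h*y,31+6*np.sin(q)) for y in(25,30) for q in t]
    return [foot,box(-11,11,-6,6,0,45),arm,end]
TRAY=[box(-41,89,-58,58,0,12)]   # origin midway between the bays
S=4
def fit(c,mask,parts,x0,z0,win=70):
    u,v=world2pix(c,[[x0[0],x0[1],z0+10]])[0].astype(int); u0,v0=max(u-win,0),max(v-win,0)
    M=cv2.resize(mask[v0:v+win,u0:u+win].astype(np.uint8),None,fx=S,fy=S,interpolation=cv2.INTER_NEAREST)
    def cost(p):
        I=np.zeros_like(M)
        for q in parts:
            uv=(world2pix(c,place(q,*p,z0))-[u0,v0]+.5)*S
            cv2.fillConvexPoly(I,cv2.convexHull(np.round(uv).astype(np.int32)),1)
        return 1-(I&M).sum()/max((I|M).sum(),1)
    best=None
    for d in(-.3,0,.3):
        p=np.array(x0)+[0,0,d]
        r=minimize(cost,p,method="Nelder-Mead",options=dict(initial_simplex=[p,p+[8,0,0],p+[0,8,0],p+[0,0,.25]],xatol=.02,fatol=1e-5))
        r=minimize(cost,r.x,method="Nelder-Mead",options=dict(initial_simplex=[r.x,r.x+[3,0,0],r.x+[0,3,0],r.x+[0,0,.08]]))
        if best is None or r.fun<best.fun: best=r
    return best.x,1-best.fun
def brass(c,x,y,r=48):
    """brass pixels whose cloud point lies within r of (x,y)"""
    H=cv2.cvtColor(c["image"],cv2.COLOR_BGR2HSV); v,u=np.indices(H.shape[:2])
    P=pix2world(c,np.c_[u.ravel(),v.ravel()]).reshape(*H.shape[:2],3)
    m=(H[...,0]>12)&(H[...,0]<32)&(H[...,1]>150)&(np.hypot(P[...,0]-x,P[...,1]-y)<r)
    return m,P
def biggest(m):
    n,l,st,_=cv2.connectedComponentsWithStats(m.astype(np.uint8)); return l==1+st[1:,4].argmax()
E
cat > fits.py <<'E'
import pickle
from h import *
L=lambda n:pickle.load(open(n+".pkl","rb"))
def show(n,c,x,y,h,yaw,z0):
    m,P=brass(c,x,y); m=biggest(m); t=P[m&(P[...,2]>z0+41)]
    print(n,"n",m.sum(),"top",np.round(t.mean(0),1) if len(t) else None,len(t))
    p0=(t[:,0].mean(),t[:,1].mean(),yaw) if len(t)>10 else (x,y,yaw)
    for hh in(h,-h):
        p,s=fit(c,m,bracket(hh),p0,z0); print("   hand",hh,np.round(p,3),round(s,3))
for src in("b","top"):
    show("R1 "+src,L(src),648,85,-1,1.05,0); show("L1 "+src,L(src),648,-62,1,.4,0)
show("L2",L("rt"),495,-280,1,.17,4); show("R2",L("rt"),505,-338,-1,.17,4)
for n,x,y,yaw in(("lt",547,328,-.2),("rt",524,-310,.17)):
    c=L(n); H=cv2.cvtColor(c["image"],cv2.COLOR_BGR2HSV); v,u=np.indices(H.shape[:2])
    P=pix2world(c,np.c_[u.ravel(),v.ravel()]).reshape(*H.shape[:2],3)
    near=np.hypot(P[...,0]-x,P[...,1]-y)<105
    m=biggest(near&(H[...,1]<70)); m=cv2.morphologyEx(m.astype(np.uint8),cv2.MORPH_CLOSE,np.ones((9,9)))
    k=cv2.convexHull(cv2.findContours(m,0,2)[0][0]); m=np.zeros_like(m); cv2.fillConvexPoly(m,k,1)
    p,s=fit(c,m,TRAY,(x-22,y,yaw),0,110); print(n,np.round(p,3),round(s,3))
    print("z floor/bays",[np.round(np.median(P[...,2][np.hypot(P[...,0]-q[0],P[...,1]-q[1])<8]),1) for q in place([(20,28,0),(20,-28,0),(80,0,0)],*p,0)])
E
time python3 fits.py
```

```text
R1 b n 1073 top [643.9  80.6  55.4] 197
   hand -1 [644.541  80.769   1.192] 0.858
   hand 1 [644.852  80.402   1.198] 0.741
L1 b n 819 top [642.2 -71.   44.3] 154
   hand 1 [ 6.41976e+02 -7.21960e+01  5.04000e-01] 0.815
   hand -1 [ 6.41286e+02 -7.09400e+01  4.41000e-01] 0.728
R1 top n 69 top [642.9  79.3  44.9] 15
   hand -1 [ 6.44402e+02  8.70460e+01 -3.35000e-01] 0.367
   hand 1 [6.45262e+02 7.75740e+01 4.35000e-01] 0.366
L1 top n 68 top [641.5 -71.5  44.7] 21
   hand 1 [ 6.39991e+02 -7.12790e+01  3.68000e-01] 0.366
   hand -1 [638.294 -68.006  -0.654] 0.364
L2 n 1175 top [ 481.8 -283.5   48.6] 212
   hand 1 [ 4.81538e+02 -2.83496e+02  2.49000e-01] 0.871
   hand -1 [ 4.81084e+02 -2.82634e+02  2.01000e-01] 0.761
R2 n 1081 top [ 486.5 -335.4   48.3] 193
   hand -1 [ 4.86039e+02 -3.36672e+02  1.13000e-01] 0.837
   hand 1 [ 4.86372e+02 -3.36952e+02  1.12000e-01] 0.721
lt [ 5.25e+02  3.28e+02 -5.00e-01] 0.0
z floor/bays [np.float64(4.0), np.float64(3.5), np.float64(3.4)]
rt [ 5.02e+02 -3.10e+02 -1.30e-01] 0.0
z floor/bays [np.float64(4.2), np.float64(8.4), np.float64(3.4)]
real	0m13.303s
user	0m16.114s
sys	0m0.621s
```

```bash
cat > tray.py <<'E'
import pickle
from h import *
L=lambda n:pickle.load(open(n+".pkl","rb"))
vis=[]
for n,x,y,yaw in(("lt",547,328,-.2),("rt",524,-310,.17)):
    c=L(n); H=cv2.cvtColor(c["image"],cv2.COLOR_BGR2HSV); v,u=np.indices(H.shape[:2])
    P=pix2world(c,np.c_[u.ravel(),v.ravel()],0).reshape(*H.shape[:2],3)
    near=np.hypot(P[...,0]-x,P[...,1]-y)<100
    uv=world2pix(c,[[x,y,4]])[0].astype(int)
    m=near&(H[...,0]>40)&(H[...,0]<130)&(H[...,1]<120); m=cv2.morphologyEx(m.astype(np.uint8),cv2.MORPH_OPEN,np.ones((3,3)))
    m=biggest(m).astype(np.uint8); k=cv2.convexHull(np.argwhere(m)[:,::-1].astype(np.int32)); m[:]=0; cv2.fillConvexPoly(m,k,1)
    print(n,uv,H[uv[1],uv[0]],H[uv[1]-60,uv[0]],m.sum())
    best=max((fit(c,m,[box(-41,89,-58,58,0,zt)],(x-22,y,yaw),0,110)+(zt,) for zt in(4,8)),key=lambda r:r[1]); p,s,zt=best
    print(n,np.round(p,3),round(s,3),zt)
    im=c["image"].copy()
    for q in [box(-37,37,s*28-26,s*28+26,4,4) for s in(1,-1)]+[box(41,89,-58,58,4,4)]:
        cv2.polylines(im,[cv2.convexHull(np.round(world2pix(c,place(q,*p,0))).astype(np.int32))],True,(0,255,0),1)
    if n=="rt":
        for q,hh in(((481.5,-283.5,.249),1),((486,-336.7,.113),-1)):
            for part in bracket(hh)[:3]: cv2.polylines(im,[cv2.convexHull(np.round(world2pix(c,place(part,*q,4))).astype(np.int32))],True,(255,0,255),1)
    vis.append(cv2.resize(im[uv[1]-70:uv[1]+70,uv[0]-70:uv[0]+70],(400,400),interpolation=cv2.INTER_CUBIC))
cv2.imwrite("pics/fit1.png",np.hstack(vis))
E
python3 tray.py
```

```text
lt [286 161] [ 70   5 147] [ 17  96 194] 9713
lt [ 5.23933e+02  3.29257e+02 -1.62000e-01] 0.985 4
rt [283 168] [68 13 81] [ 17  97 137] 9687
rt [ 4.94963e+02 -3.08909e+02  1.62000e-01] 0.985 4
```

View pics/fit1.png

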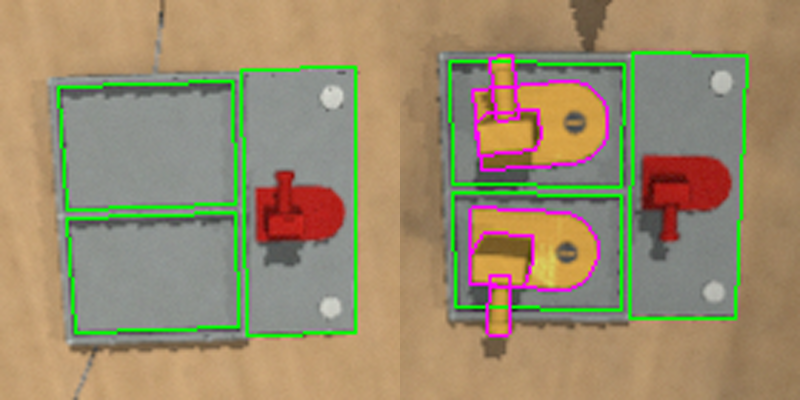

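Fits line up with the trays (bays outlined in green) and the tray brackets. Move the misplaced left-hand bracket first.

```bash
cat > act.py <<'E'
import workcell as w
from h import *
LT=(523.9,329.3,-.162); RT=(495,-308.9,.162)
G=9; HI=320
def transfer(src,z0,tray,side):
    x,y,yaw=src; b=pick_yaw(w,(x,y,HI),yaw); dy=b[1]-yaw
    tx,ty,_=place([(-12,28*side,0)],*tray,0)[0]; Rg=Rt(b[1]).tolist(); Rp=Rt(tray[2]+dy).tolist()
    assert w.inverse_kinematics([tx,ty,13],Rp) is not None
    w.open_gripper(); w.movep([x,y,z0+110],Rg)
    hit=w.movel([x,y,z0+G],max_speed=80,guard=15); s=w.read_state(); print("down",hit,np.round(s["eef_pos"],1))
    if hit: return
    w.clamp(); s=w.read_state(); print("gap",s["finger_gap"],"F",s["gripper_force"])
    if not 19<s["finger_gap"]<25: return
    w.movel([x,y,HI]); print("lifted gap",w.read_state()["finger_gap"])
    w.movep([tx,ty,HI],Rp); w.movel([tx,ty,4+G+15])
    hit=w.movel([tx,ty,4+G-2],max_speed=20,guard=6); s=w.read_state(); print("place",hit,np.round(s["eef_pos"],1),np.round(s["ft_force"],1))
    w.open_gripper(); w.movel([tx,ty,200]); print("t",w.read_state()["time"])
E
python3 - <<'E'
from act import *
transfer((481.7,-283.5,.249),4,LT,1)
cv2.imwrite("pics/top1.png",w.camera("top")["image"][190:250,150:410].repeat(3,0).repeat(3,1))
E
```

```text
down False [ 482.  -283.6   13.5]
gap 21.034051273040923 F 58.883618116378784
lifted gap 21.317582333830618
place True [516.5 358.7  13.2] [-0.7 -0.8  9.9]
t 16.6333
```

View pics/top1.png

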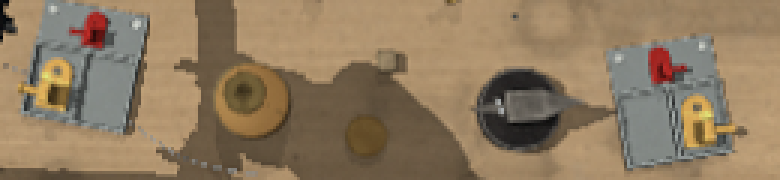

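The misplaced bracket now stands in left bay a, at (55,85) in the crop, and right bay a is empty at (645,130). Now the other two.

```bash
python3 - <<'E'
from act import *
transfer((642.1,-71.7,.504),0,LT,-1)
E
python3 - <<'E'
from act import *
transfer((644.2,80.5,1.192),0,RT,1)
import pickle
w.movel([500,-290,300])
c=w.camera("wrist");pickle.dump(c,open("e.pkl","wb"));p=world2pix(c,[[515,-309,4]])[0].astype(int);print(p)
a=c["image"][max(p[1]-75,0):p[1]+75,p[0]-100:p[0]+100]
t=w.camera("top")["image"];b=t[150:250,150:410]
A=cv2.resize(a,(400,300));B=cv2.resize(b,(780,300),interpolation=cv2.INTER_CUBIC)
C=np.zeros((600,780,3),np.uint8);C[:300,:400]=A;C[300:]=B;cv2.imwrite("pics/e.png",C)
E
```

```text
down False [642.4 -71.7   9.5]
gap 21.45333078690658 F 58.87541592121124
lifted gap 21.317655642535
place True [507.4 303.5  13.2] [-1.8 -2.1  9.9]
t 29.1417
down False [644.5  80.6   9.5]
gap 21.1782406341043 F 58.95366311073303
lifted gap 20.961566496553427
place True [ 478.5 -283.1   13.2] [-1.6  0.1  9.8]
t 41.0083
[274 149]
```

View pics/e.png

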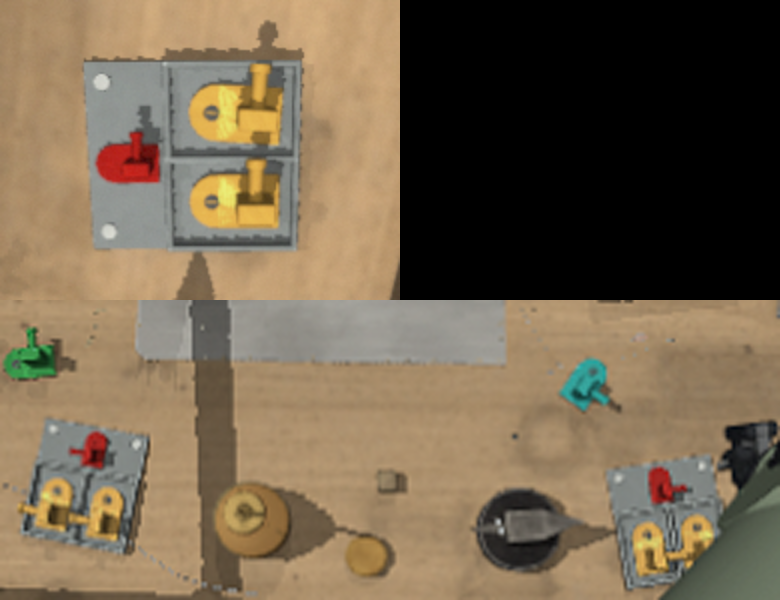

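The wrist view shows both right-hand brackets flat in their bays with toes matching the sample (mosaic 245,110 and 245,200). The top view shows both left-hand brackets in the left tray (57,505 and 105,512), and the bystanders have not moved. The gripper is clear.

```bash
python3 -c "
from workcell import *
print(finish_job())"
```

```text
the job is handed in; nothing more can be done
None
```

All four brackets are sorted: each tray holds its two matching-hand brackets, flat and with toes pointing the sample's way. The bystanders look unmoved in the last image, and I handed the job in after about 42 s of the 69 s allowed.

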